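Clip the sprung grow-lamp bar into its stand over the seedlings

TASK

Pick up the grow-lamp bar and mount it level over the seed tray between the two cups of its stand: the red sprung pin goes in the tall white cup and the plain steel pin in the low blue cup, so squeeze the bar against its spring to get it between the cups, then let it spread until both pins sit fully home in their recesses. Be gentle: feel your way and do not force the lamp or the stand; leave everything else on the table where it is, and let go of the lamp at the end.

Things in the scene. Friction and masses are not known exactly. Their poses are not given: they have to be found in the camera images.
- lamp: Grow-lamp bar: housing 150 mm long (its x), 22 wide (y), 34 high, finned, black grip zone in the middle 44 mm long; 0.19 to 0.3 kg. Origin: centre of its underside, z up; starts upright on the table. Fixed steel pin at its -x end, red sprung pin at its +x end, 10 mm thick, round-ended, on one axis 22 mm above the underside, just above the centre of mass.
- lamp_mid (a point): Middle of the lamp on the pin axis, 22 mm above the centre of its underside. With the lamp home it is at x = -8.5 mm, y = 0 in the stand's frame and up to 2 mm below the recess centres.
- steel_tip (a point): Tip of the steel pin, 91 mm from lamp_mid.
- red_tip (a point): Tip of the red sprung pin, 112 mm from lamp_mid when free, less the plunger reading when pushed in.
- plunger (a joint): How far the red pin is pushed in, m: 0 free, 0.026 bottomed out (rigid beyond). Takes 1.8 N to start and 0.35 N more per mm (lightly damped). With both pins home it reads about 0.004; with one pin home and the other tip on its flat cup face 0.010; with both tips on the faces 0.016.
- stand: Fixed lamp stand: wooden base 300 x 130 x 8 mm, seed tray and two posts. Origin: centre of the base's underside, on the table; z up; x runs from the low blue cup to the tall white cup. Two thin rods join the cups 36 mm below the recess centres at y = +-34 mm; nothing else lies between the cups above 85 mm. Posts stand behind the cups, out to x = +-130 mm.
- blue_face (a point): A fixed point of the stand on the plane of the blue cup's flat face, 130 mm above the table (not the recess height), 93.5 mm from the stand's middle. Cup 40 mm wide, 12 mm thick, from 18 mm below to 12 mm above its recess centre. Recess: square, 14 x 14 mm, 6 mm deep, centred across the face. Its post is lower than the cup.
- white_face (a point): As blue_face, for the white cup: same recess at the same height, but its flat plate reaches 55 mm above the recess centre, and the sprung pin can press on it and slide down. The cups share one frame clamped at an unreported height: recess centres lie 120 to 140 mm above the table, to be seen or felt.
- pot: Bystander: small terracotta pot, 56 mm across, 55 mm high; origin under its centre.
- bottle: Bystander: clear bottle, 66 mm across, 210 mm high; origin under its centre.
- mug: Bystander: white mug, 80 mm across, 90 mm high; origin under its centre.
- trowel: Bystander: hand trowel lying on the table, about 270 mm long along its x, 55 mm wide, up to 26 mm high; origin under its middle.
- jar: Bystander: amber jar, 68 mm across, 100 mm high; origin under its centre.
- seedbox: Bystander: cardboard box 70 x 100 x 45 mm; origin under its centre.
- saucer: Bystander: blue saucer, 100 mm across, 18 mm high; origin under its centre.
Mind the look-alikes: they are no part of the job. Of the things that look like the lamp, the larger one is meant.

How it is judged:
By the outcome, as a careful person would: the job done as asked, in the order asked, and still so for the second after the job is handed in, with the robot touching nothing.
It also fails if it takes over 54 s, if anything falls off the work surface, if the arm or the gripper's body presses on something with over 40 N, if the wrist force passes 120 N, or if a joint passes its speed limit or range.

ROBOT

A 6-joint arm with a two-finger parallel gripper is mounted at the origin on the work surface. World frame = base frame: x ahead of the robot, y to its left, z up, the work surface at z = 0. Lengths are in mm, angles in rad, forces in N, time in s.
With the tool pointing down it reaches from about 350 to 875 mm from the base axis. Payload 4.2 kg.
Tool frame: the origin (TCP) lies at the very end of the fingers, on their centre line; the grasp point (between the pads) lies 19 mm behind it; z points along the fingers, y is the line along which they close (so a half turn about z gives the same grasp; the last joint's range is limited). The gripper opens to 85 mm and grips with 20 to 120 N. Pads are 22 mm wide; open, the fingers measure 114 mm over their backs; the gripper's body (76 mm by 85 mm) begins 54 mm behind the grasp point. The pads swing forward as they close: fully open they stand 13 mm farther back than shut.
Start: joints at [-1.015, 0.385, 0.008, 0, -1.194, -0.259], TCP at [182.804, -597.647, 231.312] pointing down, gripper open.
Joint ranges: [-3.14, 3.14], [-1.21, 2.06], [-1.07, 1.41], [-3.16, 2.05], [-2.99, -0.16], [-3.1, 3.1]. Speed limits (rad/s): [2.79, 2.79, 3.14, 3.14, 3.14, 3.14].

INTERFACE

Orientations are given as a unit quaternion [x, y, z, w].
In Python, from bench import arm, optics gives the robot as it stands. The module is installed in compiled form; this text tells all that it offers.
- The arm moves only by the tool step_arm, never from a script. Its argument "motion" is a list of rows, each an object with "dr": the turn, a rotation vector about the tool's x, y, z in units of 8 degrees (1.0 is 8 degrees), a list of three; "slide": the shift along the tool's x, y, z in mm, a list of three; "jaw": the finger opening in mm, from 0 to 85.4. A call has exactly 8 rows; each row is the pose to reach, as a shift and turn from the pose commanded when the call began, along the tool's axes at that moment; what a row does not reach only later rows make up. A row lasts 1/8 s, in which the tool goes at most 62.5 mm and 10.7 degrees, less where a joint would pass 70% of its speed; a pose out of reach is approached as far as the arm can. A call with a gripper value outside its range is refused whole. The fingers move at their own pace and stop on an object; the grip force is fixed at half the most. Time passes only in rows, so rows that repeat a pose let the fingers close, or fill a call up. It gives the time, the measured TCP pose, the force, the opening and the grip force at its end, in the units of the state.
- arm.read_state(): the state, without advancing time (a new reading comes with each control period).
- optics.get_image(name): name is "side" or "top"; returns the picture (420x560x3 uint8, blue, green, red); there is no depth.
- optics.camera_info(name): a dict with "camera_matrix" (3x3 intrinsics, pixels), "view" (4x4, takes a point from world to camera coordinates). Camera axes: x right, y up, looking along -z (the intrinsics and any distortion apply to the point x, -y, -z); pixel columns grow to the right and rows downward; lengths in mm; the calibration is good to about 2 mm. A picture is of the moment at which its call begins. camera_info takes no time and is no camera call.
- arm.job_done(): hands the job in; it is judged then, once.
The state is a dict: "clock": time; "joints": joint angles; "joint_vel": joint speeds; "joint_efforts": joint torques, N m; "position": TCP position; "ee_rot": TCP orientation; "contact_force": force on the tool from outside, world axes, zero at the start; "wrist_torque": the same for the moment, N m; "gripper_width": finger opening in mm; "grasp_force": force on a finger pad.
Only numpy, scipy, OpenCV 4.12 (cv2) and the standard library are available. Lean on these libraries where they do the work, as an engineer would, in place of code of your own. Each camera call takes 0.05 s, during which the arm holds its last target. There are 200 camera calls.

## Working session

There is one attempt and no reset: what is moved stays moved. The work goes in short steps, Python scripts to look and compute and a tool call to move; the robot and the scene stay as the last step left them, time stands still between calls to the robot, and variables do not carry over. Pictures are saved under pics/ and viewed, at most 10 in all, crops included, and the job is handed in when it is done.

Besides the shell and the picture viewer there is one more tool, called after "Emit:" as name(argument=value, ...), one argument or row to a line, values as JSON. step_arm: Moves the arm, as the interface text tells. Its arguments: {"type":"object","properties":{"motion":{"type":"array","items":{"type":"object","properties":{"dr":{"type":"array","items":{"type":"number"}},"slide":{"type":"array","items":{"type":"number"}},"jaw":{"type":"number"}}}}},"required":["motion"]}

```bash
mkdir -p pics; python3 - <<'E'
from bench import arm, optics
import cv2, numpy as np
np.set_printoptions(suppress=True,precision=4)
for n in("side","top"):
    im=optics.get_image(n); cv2.imwrite(f"pics/{n}0.png",im)
    c=optics.camera_info(n); print(n,{k:(np.array(v) if k in("camera_matrix","view") else v) for k,v in c.items()})
s=arm.read_state(); print(s)
E
```

```text
side {'camera_matrix': array([[535.8136,   0.    , 280.1216],
       [  0.    , 535.8136, 209.986 ],
       [  0.    ,   0.    ,   1.    ]]), 'view': array([[   -0.9162,    -0.4006,     0.0077,   518.929 ],
       [    0.3093,    -0.6951,     0.6489,  -245.8735],
       [   -0.2546,     0.597 ,     0.7608, -1396.7887],
       [    0.    ,     0.    ,     0.    ,     1.    ]])}
top {'camera_matrix': array([[406.3283,   0.    , 279.155 ],
       [  0.    , 406.3283, 209.7497],
       [  0.    ,   0.    ,   1.    ]]), 'view': array([[   -0.0091,    -1.    ,    -0.0014,    11.0284],
       [    0.9831,    -0.0092,     0.1828,  -599.4498],
       [   -0.1829,     0.0003,     0.9831, -1273.5346],
       [    0.    ,     0.    ,     0.    ,     1.    ]])}
{'clock': 0.1, 'joints': array([-1.0154,  0.3855,  0.0068, -0.0004, -1.194 , -0.2586]), 'joint_vel': array([ 0.0022, -0.0013,  0.0035,  0.0001, -0.0015, -0.0005]), 'joint_efforts': array([ -0.0011, -39.332 ,  18.8929,   4.198 ,  -0.0026,   0.    ]), 'position': array([ 182.6333, -597.1738,  230.3485]), 'ee_rot': array([-0.1478,  0.989 ,  0.001 , -0.0002]), 'contact_force': array([-0.5672, -0.3034, -0.3056]), 'wrist_torque': array([ 0.0991, -0.0334, -0.0352]), 'grasp_force': 0.0, 'gripper_width': 85.5219593333214}
```

View pics/side0.png

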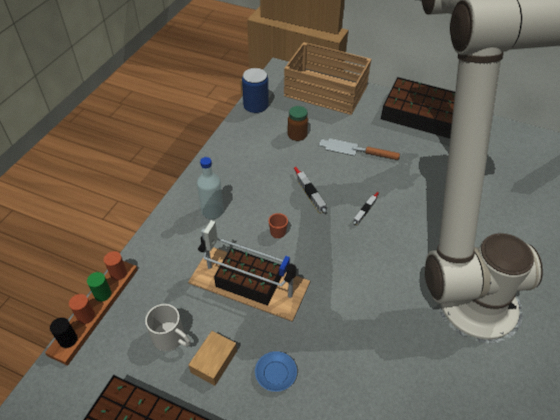

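View pics/top0.png

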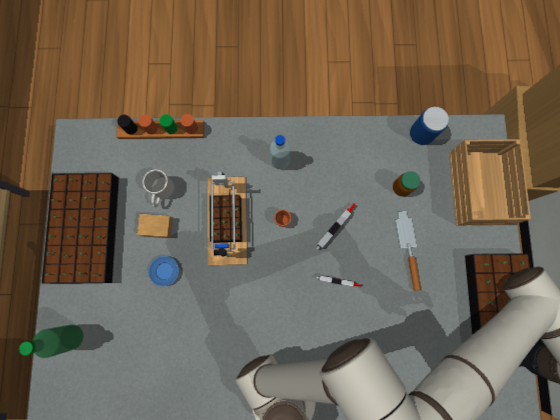

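The side view shows the stand at about (250,275), with the white cup at (209,235) and the blue cup at (285,266). There are two lamp-like bars:
- **A**: top (337,227), side (311,190). This is the larger one, red end at top (354,206), steel end at (320,247).
- **B**: top (340,281), side (366,208). This one is smaller and thinner.

A fits the description because the larger one is meant. I'll confirm it in an enlarged crop.

```bash
python3 - <<'E'
import cv2, numpy as np
t=cv2.imread("pics/top0.png"); s=cv2.imread("pics/side0.png")
r=lambda im:cv2.resize(im,(400,300),interpolation=cv2.INTER_CUBIC)
a=np.hstack([r(t[195:300,290:430]),r(s[150:240,280:400])])
b=np.hstack([r(t[165:273,170:314]),r(s[210:318,185:329])])
cv2.imwrite("pics/crop.png",np.vstack([a,b]))
E
```

```text
(no output)
```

View pics/crop.png

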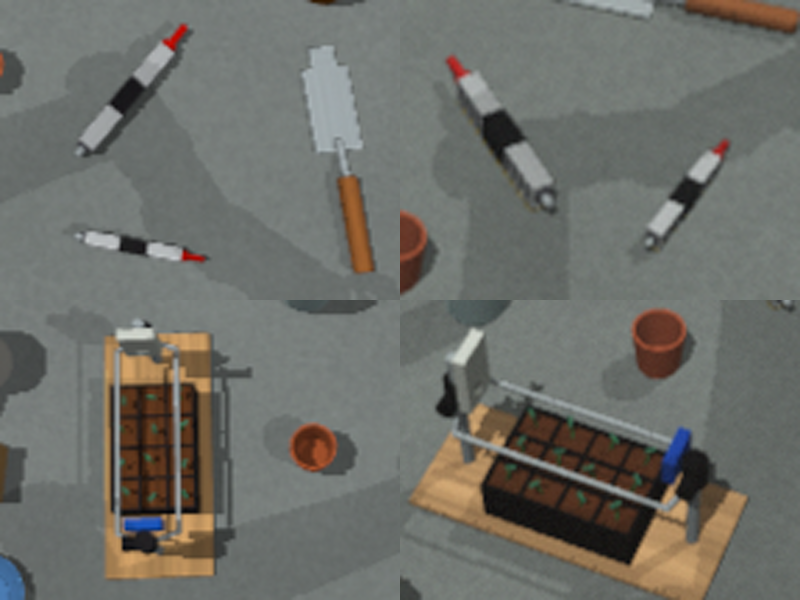

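Crop confirms it: bar A (top (334,228)) is clearly longer and thicker than B, so A is the lamp, with its red pin at upper right. The stand's white cup is toward +x and its blue cup toward the robot.

```bash
cat > h.py <<'E'
import cv2, numpy as np
from bench import arm, optics
np.set_printoptions(suppress=True,precision=2)
C={n:optics.camera_info(n) for n in("side","top")}
def ray(n,p):
    K=np.array(C[n]["camera_matrix"]);V=np.array(C[n]["view"]);R=V[:3,:3]
    d=np.linalg.solve(K,[p[0],p[1],1.]);d=R.T@(d*[1,-1,-1])
    return -R.T@V[:3,3],d/np.linalg.norm(d)
def onz(n,p,z):
    o,d=ray(n,p);return o+d*(z-o[2])/d[2]
def tri(ps,pt):
    (a,u),(b,v)=ray("side",ps),ray("top",pt)
    s=np.linalg.lstsq(np.c_[u,-v],b-a,rcond=None)[0]
    A,B=a+u*s[0],b+v*s[1];return (A+B)/2,np.linalg.norm(A-B)
def proj(n,P):
    K=np.array(C[n]["camera_matrix"]);V=np.array(C[n]["view"])
    c=(V@np.r_[P,1])[:3]*[1,-1,-1];q=K@c;return q[:2]/q[2]
def mask(im,lo,hi,box):
    m=cv2.inRange(cv2.cvtColor(im,cv2.COLOR_BGR2HSV),np.array(lo),np.array(hi));z=np.zeros_like(m)
    x0,y0,x1,y1=box;z[y0:y1,x0:x1]=m[y0:y1,x0:x1];return z
def big(m):
    c=max(cv2.findContours(m,cv2.RETR_EXTERNAL,cv2.CHAIN_APPROX_NONE)[0],key=cv2.contourArea)
    return c[:,0,:].astype(float)
E
python3 - <<'E'
from h import *
T=cv2.imread("pics/top0.png");S=cv2.imread("pics/side0.png")
red=[(0,150,90),(6,255,255)]; 
for n,im,b in(("top",T,(340,195,365,225)),("side",S,(285,160,310,190))):
    p=big(mask(im,*red,b));print(n,"red",len(p),p.min(0),p.max(0),"cen",p.mean(0),onz(n,p.mean(0),22))
for n,im,b in(("top",T,(315,205,358,252)),("side",S,(290,165,330,213))):
    m=mask(im,(0,0,0),(180,255,50),(b));p=big(m);print(n,"black",cv2.minAreaRect(p.astype(np.float32)),onz(n,p.mean(0),34),onz(n,p.mean(0),22))
m=mask(T,(8,70,120),(25,255,255),(200,170,255,270));ys,xs=np.nonzero(m)
r=cv2.minAreaRect(np.c_[xs,ys].astype(np.float32));print("base",r)
for q in cv2.boxPoints(r):print(q,onz("top",q,8))
m=mask(S,(8,70,120),(25,255,255),(185,240,315,320));ys,xs=np.nonzero(m)
h=cv2.approxPolyDP(cv2.convexHull(np.c_[xs,ys].astype(np.int32)),5,True)[:,0]
for q in h:print("side",q,onz("side",q,8))
for n,im,b in(("top",T,(205,235,240,262)),("side",S,(270,250,300,285))):
    p=big(mask(im,(105,120,60),(125,255,255),b));print(n,"blue",len(p),cv2.minAreaRect(p.astype(np.float32)),cv2.boundingRect(p.astype(np.int32)));print(cv2.approxPolyDP(p.astype(np.int32),1.5,True)[:,0].tolist())
for n,im,b in(("top",T,(205,165,240,190)),("side",S,(195,212,225,262))):
    p=big(mask(im,(0,0,150),(180,40,255),b));print(n,"white",cv2.minAreaRect(p.astype(np.float32)));print(cv2.approxPolyDP(p.astype(np.int32),1.5,True)[:,0].tolist())
E
```

```text
top red 19 [347. 204.] [354. 212.] cen [350.89 207.89] [ 609.8  -235.28   22.  ]
side red 11 [294. 167.] [299. 172.] cen [296.36 169.73] [ 616.15 -240.64   22.  ]
top black ((334.2131042480469, 228.34423828125), (6.657918453216553, 11.779393196105957), 39.80556869506836) [ 538.83 -175.38   34.  ] [ 540.47 -177.01   22.  ]
side black ((309.7400207519531, 189.8200225830078), (13.40000057220459, 9.800000190734863), 53.13010025024414) [ 542.8 -166.    34. ] [ 546.32 -176.51   22.  ]
base ((227.0, 221.0), (88.0, 38.0), 90.0)
[208. 177.] [725.23 249.29   8.  ]
[246. 177.] [723.99 118.52   8.  ]
[246. 265.] [423.59 116.76   8.  ]
[208. 265.] [424.74 242.4    8.  ]
side [309 282] [429.55 120.98   8.  ]
side [289 319] [435.16 244.2    8.  ]
side [189 280] [724.63 244.85   8.  ]
side [213 247] [718.06 122.41   8.  ]
top blue 30 ((221.0, 245.5), (4.666904926300049, 12.303659439086914), 81.8698959350586) (215, 243, 13, 6)
[[227, 244], [215, 244], [215, 247], [227, 247]]
side blue 42 ((283.14202880859375, 265.5591735839844), (6.230769634246826, 19.846155166625977), 22.61986541748047) (279, 256, 10, 20)
[[286, 256], [280, 265], [280, 275], [283, 274], [283, 270], [288, 262], [288, 257]]
top white ((218.26898193359375, 175.2276153564453), (6.477548122406006, 13.121186256408691), 85.2363510131836)
[[225, 177], [220, 172], [218, 172], [218, 175], [212, 175], [212, 179]]
side white ((208.75001525878906, 226.75001525878906), (6.363961219787598, 15.55634880065918), 45.0)
[[214, 221], [211, 220], [202, 231], [207, 233]]
```

```bash
python3 - <<'E'
import cv2, numpy as np
t=cv2.imread("pics/top0.png"); s=cv2.imread("pics/side0.png")
r=lambda im:cv2.resize(im,(400,300),interpolation=cv2.INTER_NEAREST)
a=np.hstack([r(t[165:195,205:245]),r(s[215:260,190:250])])
b=np.hstack([r(t[235:265,205:245]),r(s[248:293,255:315])])
cv2.imwrite("pics/crop2.png",np.vstack([a,b]))
E
```

```text
(no output)
```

View pics/crop2.png

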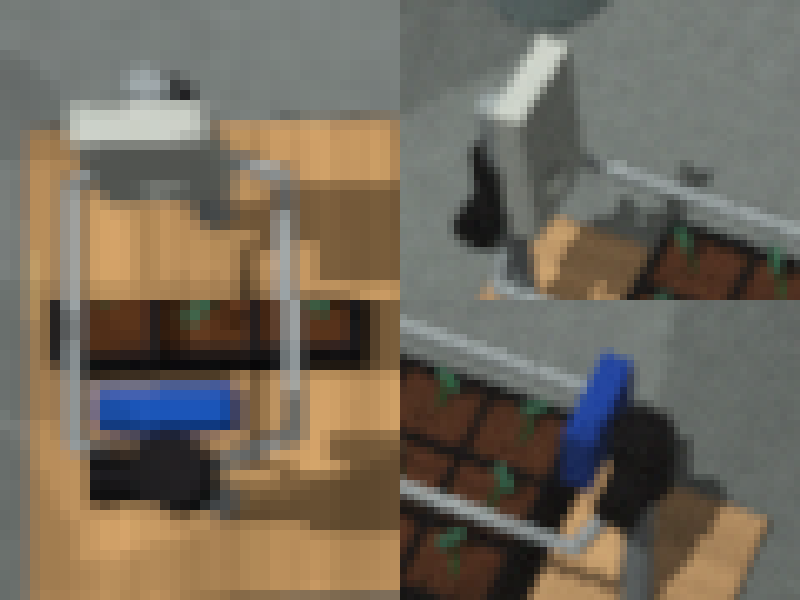

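Crop shows the cup edges. In top, the white front-top edge is centred at about (218.3,179.3) and the blue one at (220.9,242.8). In side they are at about (211.5,227.0) and (282.4,262.1). The rods run vertically at top columns 211.6 and 233.1.

```bash
python3 - <<'E'
from h import *
T=cv2.imread("pics/top0.png");S=cv2.imread("pics/side0.png")
print("white top edge (z=rc+55)",tri((211.5,227.0),(218.3,179.3)))
print("blue top edge (z=rc+12)",tri((282.4,262.05),(220.9,242.8)))
r=tri((294.5,166.6),(354.6,203.25));s=tri((323.9,211.9),(316.5,248));print("tips",r,s)
for n,a,b in(("top",(354.6,203.25),(316.5,248)),("side",(294.5,166.6),(323.9,211.9))):
    A,B=onz(n,a,22),onz(n,b,22);d=A-B;print(n,A,B,np.linalg.norm(d),np.degrees(np.arctan2(d[1],d[0])),"mid",B+d*91/203)
# whole-lamp outline: axis by minAreaRect
# base edges: subpixel by line fits to the wood outline hull
for n,im,b,K in(("top",T,(200,170,255,270),[(208,177),(246,177),(246,265),(208,265)]),("side",S,(180,235,320,325),[(213,247),(309,282),(289,319),(189,280)])):
    m=mask(im,(8,70,100),(25,255,255),b)
    c=np.vstack([q[:,0] for q in cv2.findContours(m,cv2.RETR_EXTERNAL,cv2.CHAIN_APPROX_NONE)[0]]).astype(float)
    for i in range(4):
        p,q=np.array(K[i],float),np.array(K[(i+1)%4],float);u=(q-p)/np.linalg.norm(q-p);w=c-p
        t=w@u;dd=w@[-u[1],u[0]];k=(abs(dd)<3)&(t>4)&(t<np.linalg.norm(q-p)-4)
        f=cv2.fitLine(c[k].astype(np.float32),cv2.DIST_HUBER,0,.01,.01).ravel()
        A=onz(n,f[2:]-f[:2]*10,8);B=onz(n,f[2:]+f[:2]*10,8);d=B-A
        print(n,i,k.sum(),"mid",(A+B)[:2]/2,"ang",np.degrees(np.arctan2(d[1],d[0])))
E
```

```text
white top edge (z=rc+55) (array([668.48, 185.44, 194.23]), np.float64(2.5811293143481278))
blue top edge (z=rc+12) (array([482.94, 180.76, 147.89]), np.float64(0.7224838621906867))
tips (array([ 625.17, -247.65,   25.64]), np.float64(0.6575094350032293)) (array([ 476.94, -116.76,   17.74]), np.float64(0.41397143668068376))
top [ 625.57 -248.4    22.  ] [ 476.36 -116.41   22.  ] 199.21822465150908 -41.49467756604585 mid [ 543.25 -175.58   22.  ]
side [ 626.82 -251.04   22.  ] [ 476.15 -113.22   22.  ] 204.19217728724524 -42.449142837295014 mid [ 543.69 -175.     22.  ]
top 0 19 mid [724.38 159.81] ang -90.54252431594817
top 1 79 mid [571.59 120.08] ang -178.99804082118877
top 2 29 mid [427.29 161.76] ang -90.52488262940307
top 3 145 mid [604.69 245.17] ang 0.7790279736863888
side 0 26 mid [533.58 123.66] ang -179.3924470160616
side 1 31 mid [428.62 174.59] ang -88.7016711088348
side 2 96 mid [575.91 248.61] ang -178.69782371470853
side 3 30 mid [723.39 185.75] ang -94.78988874352272
```

Emit:
step_arm(
  motion=[
    {"slide":[-47,30,5],"dr":[0,0,0.92],"jaw":85},
    {"slide":[-95,60,10],"dr":[0,0,1.84],"jaw":85},
    {"slide":[-142,91,20],"dr":[0,0,2.77],"jaw":85},
    {"slide":[-190,121,30],"dr":[0,0,3.69],"jaw":85},
    {"slide":[-237,151,40],"dr":[0,0,4.61],"jaw":85},
    {"slide":[-285,182,50],"dr":[0,0,5.53],"jaw":85},
    {"slide":[-332,212,60],"dr":[0,0,6.45],"jaw":85},
    {"slide":[-380,242,70],"dr":[0,0,7.375],"jaw":85},
  ],
)

```text
clock: 1.1
position: [476.2, -253.4, 160.8]
ee_rot: [0.36, 0.933, -0.0, -0.0]
contact_force: [-0.1, 0.4, -0.0]
gripper_width: 84.9
grasp_force: 0.0
```

Emit:
step_arm(
  motion=[
    {"slide":[1,35,15],"jaw":85},
    {"slide":[2,70,40],"jaw":85},
    {"slide":[3,105,70],"jaw":85},
    {"slide":[3,105,95],"jaw":60},
    {"slide":[3,105,95],"jaw":60},
    {"slide":[3,105,95],"jaw":60},
    {"slide":[3,105,95],"jaw":60},
    {"slide":[3,105,95],"jaw":60},
  ],
)

```text
$.motion[0]: bad value
```

```bash
python3 - <<'E'
from h import *
s=arm.read_state();print(s["position"],s["ee_rot"])
a=optics.get_image("top");b=optics.get_image("side")
r=lambda im:cv2.resize(im,(400,300),interpolation=cv2.INTER_CUBIC)
cv2.imwrite("pics/g.png",np.hstack([r(a[180:270,280:400]),r(b[150:240,250:370])]))
E
```

```text
[ 476.15 -253.44  160.81] [ 0.36  0.93 -0.   -0.  ]
```

View pics/g.png

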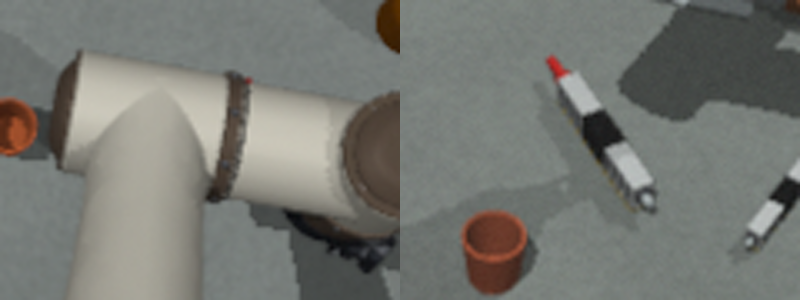

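The row needed "dr", so the move was refused and the arm hasn't moved. The picture shows the arm hiding the lamp from the top, but the lamp is clear and undisturbed in the side view.

Emit:
step_arm(
  motion=[
    {"slide":[1,35,15],"dr":[0,0,0],"jaw":85},
    {"slide":[2,70,40],"dr":[0,0,0],"jaw":85},
    {"slide":[2.5,103,70],"dr":[0,0,0],"jaw":70},
    {"slide":[2.5,103,95],"dr":[0,0,0],"jaw":60},
    {"slide":[2.5,103,95],"dr":[0,0,0],"jaw":60},
    {"slide":[2.5,103,95],"dr":[0,0,0],"jaw":60},
    {"slide":[2.5,103,95],"dr":[0,0,0],"jaw":60},
    {"slide":[2.5,103,95],"dr":[0,0,0],"jaw":60},
  ],
)

```text
clock: 2.2
position: [542.8, -177.2, 67.4]
ee_rot: [0.359, 0.934, 0.0, 0.001]
contact_force: [-0.6, -0.1, 0.9]
gripper_width: 59.6
grasp_force: 0.0
```

```bash
python3 - <<'E'
from h import *
s=arm.read_state();print(s["position"],s["ee_rot"])
b=optics.get_image("side")
cv2.imwrite("pics/g2.png",cv2.resize(b[140:240,240:380],(800,571),interpolation=cv2.INTER_CUBIC))
E
```

```text
[ 542.81 -177.22   67.38] [0.36 0.93 0.   0.  ]
```

View pics/g2.png

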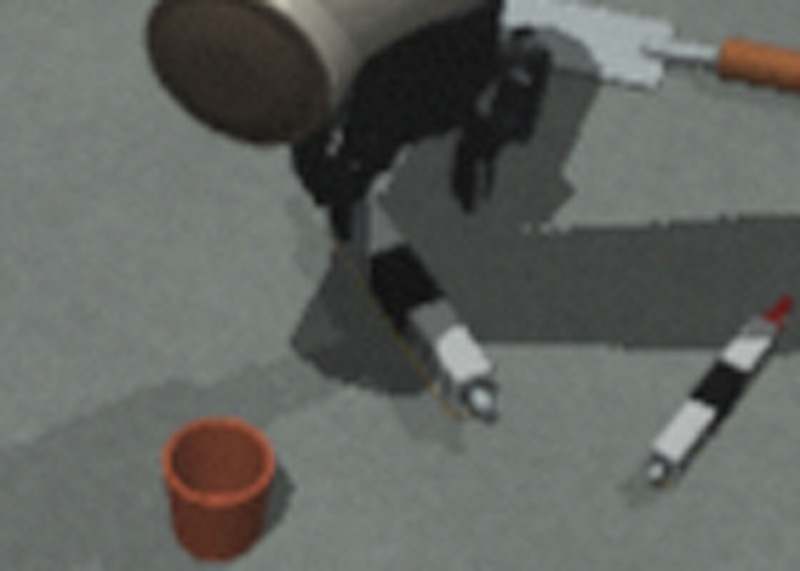

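The side view shows both fingers straddling the black grip zone, with the tips at about (300,181) and (323,176).

Emit:
step_arm(
  motion=[
    {"slide":[1,2,15],"dr":[0,0,0],"jaw":60},
    {"slide":[1,2,35],"dr":[0,0,0],"jaw":60},
    {"slide":[1,2,52],"dr":[0,0,0],"jaw":60},
    {"slide":[1,2,62],"dr":[0,0,0],"jaw":60},
    {"slide":[1,2,62],"dr":[0,0,0],"jaw":45},
    {"slide":[1,2,62],"dr":[0,0,0],"jaw":32},
    {"slide":[1,2,62],"dr":[0,0,0],"jaw":26},
    {"slide":[1,2,62],"dr":[0,0,0],"jaw":20},
  ],
)

```text
clock: 3.25
position: [543.3, -175.0, 5.2]
ee_rot: [0.358, 0.934, -0.0, 0.0]
contact_force: [-1.6, -1.8, 3.7]
gripper_width: 21.3
grasp_force: 55.2
```

Emit:
step_arm(
  motion=[
    {"slide":[0,0,0],"dr":[0,0,0],"jaw":10},
    {"slide":[0,0,0],"dr":[0,0,0],"jaw":10},
    {"slide":[0,0,0],"dr":[0,0,0],"jaw":10},
    {"slide":[0,0,0],"dr":[0,0,0],"jaw":10},
    {"slide":[0,0,0],"dr":[0,0,0],"jaw":10},
    {"slide":[0,0,0],"dr":[0,0,0],"jaw":10},
    {"slide":[0,0,0],"dr":[0,0,0],"jaw":10},
    {"slide":[0,0,0],"dr":[0,0,0],"jaw":10},
  ],
)

```text
clock: 4.25
position: [543.3, -175.0, 5.2]
ee_rot: [0.358, 0.934, -0.0, 0.0]
contact_force: [-1.6, -1.9, 7.0]
gripper_width: 21.3
grasp_force: 58.5
```

Emit:
step_arm(
  motion=[
    {"slide":[0,0,-5],"dr":[0,0,0],"jaw":10},
    {"slide":[0,0,-20],"dr":[0,0,0],"jaw":10},
    {"slide":[0,0,-55],"dr":[0,0,0],"jaw":10},
    {"slide":[0,0,-100],"dr":[0,0,0],"jaw":10},
    {"slide":[0,0,-150],"dr":[0,0,0],"jaw":10},
    {"slide":[0,0,-195],"dr":[0,0,0],"jaw":10},
    {"slide":[0,0,-225],"dr":[0,0,0],"jaw":10},
    {"slide":[0,0,-240],"dr":[0,0,0],"jaw":10},
  ],
)

```text
clock: 5.25
position: [543.4, -174.5, 246.7]
ee_rot: [0.358, 0.934, 0.001, 0.002]
contact_force: [0.7, 0.1, -3.0]
gripper_width: 21.2
grasp_force: 58.8
```

Emit:
step_arm(
  motion=[
    {"slide":[14,16,0],"dr":[0,0,-0.4],"jaw":10},
    {"slide":[46,55,0],"dr":[0,0,-1.1],"jaw":10},
    {"slide":[83,98,0],"dr":[0,0,-1.95],"jaw":10},
    {"slide":[120,142,0],"dr":[0,0,-2.8],"jaw":10},
    {"slide":[157,185,0],"dr":[0,0,-3.65],"jaw":10},
    {"slide":[193,228,0],"dr":[0,0,-4.5],"jaw":10},
    {"slide":[220,260,0],"dr":[0,0,-5.1],"jaw":10},
    {"slide":[231,273,0],"dr":[0,0,-5.37],"jaw":10},
  ],
)

```text
clock: 6.25
position: [553.2, 184.8, 243.0]
ee_rot: [-0.01, 1.0, -0.0, -0.001]
contact_force: [-0.0, 0.2, -2.8]
gripper_width: 21.0
grasp_force: 59.0
```

Emit:
step_arm(
  motion=[
    {"slide":[0,0,0],"dr":[0,0,0],"jaw":10},
    {"slide":[0,0,0],"dr":[0,0,0],"jaw":10},
    {"slide":[0,0,10],"dr":[0,0,0],"jaw":10},
    {"slide":[0,0,20],"dr":[0,0,0],"jaw":10},
    {"slide":[0,0,25],"dr":[0,0,0],"jaw":10},
    {"slide":[0,0,30],"dr":[0,0,0],"jaw":10},
    {"slide":[0,0,30],"dr":[0,0,0],"jaw":10},
    {"slide":[0,0,30],"dr":[0,0,0],"jaw":10},
  ],
)

```text
clock: 7.25
position: [554.3, 182.9, 214.6]
ee_rot: [-0.008, 1.0, 0.0, 0.0]
contact_force: [0.5, -0.8, -2.8]
gripper_width: 21.5
grasp_force: 59.0
```

```bash
python3 - <<'E'
from h import *
s=arm.read_state();print(s["position"],s["ee_rot"],s["contact_force"],s["wrist_torque"],s["joints"])
a=optics.get_image("top");b=optics.get_image("side");cv2.imwrite("pics/t3.png",a);cv2.imwrite("pics/s3.png",b)
r=lambda im:cv2.resize(im,(400,300),interpolation=cv2.INTER_CUBIC)
cv2.imwrite("pics/g3.png",np.hstack([r(a[150:270,140:300]),r(b[195:315,170:330])]))
E
```

```text
[554.25 182.87 214.62] [-0.01  1.    0.    0.  ] [ 0.53 -0.82 -2.76] [-0.07 -0.02 -0.  ] [ 0.6   0.33 -0.12  0.   -1.12 -2.15]
```

View pics/g3.png

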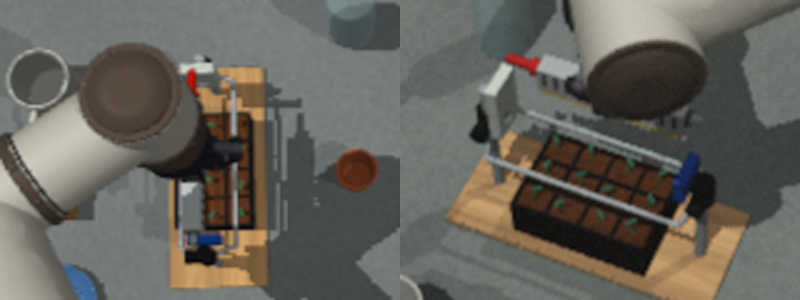

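The lamp is held level over the stand. Its red tip is at side (213,219) and top (216,179), and its steel tip at side (289,242). Next I'll compare the pin positions with the cups.

```bash
python3 - <<'E'
from h import *
T=cv2.imread("pics/t3.png");S=cv2.imread("pics/s3.png")
p={}
for n,im,b in(("top",T,(205,170,230,200)),("side",S,(205,205,235,235))):
    m=mask(im,(0,150,80),(6,255,255),b);ys,xs=np.nonzero(m);p[n]=(xs.mean(),ys.mean());print(n,m.sum()//255,xs.min(),xs.max(),ys.min(),ys.max(),p[n])
print("red pin centre",tri(p["side"],p["top"]))
s=arm.read_state();P=s["position"]+[0,0,17];a=np.radians(1)
R=P+112*np.array([np.cos(a),np.sin(a),0]);B=P-91*np.array([np.cos(a),np.sin(a),0])
for n in("side","top"):print(n,"exp red tip",proj(n,R),"steel",proj(n,B), "red mid",proj(n,P+98*np.array([np.cos(a),np.sin(a),0])))
print("top@z230",onz("top",p["top"],231.6),"side",onz("side",p["side"],231.6))
print("steel side",onz("side",(288.3,241.3),231.6))
E
```

```text
top 22 215 218 178 187 (np.float64(216.22727272727272), np.float64(182.0))
side 49 213 225 217 224 (np.float64(219.16326530612244), np.float64(219.71428571428572))
red pin centre (array([647.42, 184.54, 233.04]), np.float64(3.0046948310365855))
side exp red tip [211.58 217.5 ] steel [290.43 244.07] red mid [216.82 219.26]
top exp red tip [216.45 176.29] steel [216.33 246.9 ] red mid [216.45 181.01]
top@z230 [649.31 185.16 231.6 ] side [646.48 183.5  231.6 ]
steel side [470.83 175.89 231.6 ]
```

Emit:
step_arm(
  motion=[
    {"slide":[3,0,8],"dr":[0,0,0],"jaw":10},
    {"slide":[3,0,18],"dr":[0,0,0],"jaw":10},
    {"slide":[3,0,28],"dr":[0,0,0],"jaw":10},
    {"slide":[3,0,38],"dr":[0,0,0],"jaw":10},
    {"slide":[3,0,46],"dr":[0,0,0],"jaw":10},
    {"slide":[3,0,52],"dr":[0,0,0],"jaw":10},
    {"slide":[3,0,53],"dr":[0,0,0],"jaw":10},
    {"slide":[3,0,53],"dr":[0,0,0],"jaw":10},
  ],
)

```text
clock: 8.35
position: [551.2, 182.8, 161.5]
ee_rot: [-0.008, 1.0, 0.0, 0.0]
contact_force: [0.1, -0.5, -3.2]
gripper_width: 21.1
grasp_force: 59.0
```

Emit:
step_arm(
  motion=[
    {"slide":[-1,0,0],"dr":[0,0,0],"jaw":10},
    {"slide":[-2,0,0],"dr":[0,0,0],"jaw":10},
    {"slide":[-3,0,0],"dr":[0,0,0],"jaw":10},
    {"slide":[-4,0,0],"dr":[0,0,0],"jaw":10},
    {"slide":[-5,0,0],"dr":[0,0,0],"jaw":10},
    {"slide":[-6,0,0],"dr":[0,0,0],"jaw":10},
    {"slide":[-6,0,0],"dr":[0,0,0],"jaw":10},
    {"slide":[-6,0,0],"dr":[0,0,0],"jaw":10},
  ],
)

```text
clock: 9.35
position: [557.0, 182.8, 161.3]
ee_rot: [-0.008, 1.0, -0.0, -0.0]
contact_force: [-1.2, -0.2, -2.4]
gripper_width: 21.0
grasp_force: 59.0
```

Emit:
step_arm(
  motion=[
    {"slide":[-1,0,0],"dr":[0,0,0],"jaw":10},
    {"slide":[-2,0,0],"dr":[0,0,0],"jaw":10},
    {"slide":[-3,0,0],"dr":[0,0,0],"jaw":10},
    {"slide":[-4,0,0],"dr":[0,0,0],"jaw":10},
    {"slide":[-4,0,0],"dr":[0,0,0],"jaw":10},
    {"slide":[-4,0,0],"dr":[0,0,0],"jaw":10},
    {"slide":[-4,0,0],"dr":[0,0,0],"jaw":10},
    {"slide":[-4,0,0],"dr":[0,0,0],"jaw":10},
  ],
)

```text
clock: 10.35
position: [560.9, 182.8, 161.2]
ee_rot: [-0.008, 1.0, -0.0, -0.0]
contact_force: [-2.4, 0.2, -1.4]
gripper_width: 20.9
grasp_force: 59.1
```

Emit:
step_arm(
  motion=[
    {"slide":[-2,0,0],"dr":[0,0,0],"jaw":10},
    {"slide":[-5,0,0],"dr":[0,0,0],"jaw":10},
    {"slide":[-8,0,0],"dr":[0,0,0],"jaw":10},
    {"slide":[-11,0,0],"dr":[0,0,0],"jaw":10},
    {"slide":[-13,0,0],"dr":[0,0,0],"jaw":10},
    {"slide":[-15,0,0],"dr":[0,0,0],"jaw":10},
    {"slide":[-16,0,0],"dr":[0,0,0],"jaw":10},
    {"slide":[-16,0,0],"dr":[0,0,0],"jaw":10},
  ],
)

```text
clock: 11.35
position: [576.0, 183.0, 161.0]
ee_rot: [-0.008, 1.0, -0.0, -0.001]
contact_force: [-8.0, 0.6, -0.3]
gripper_width: 20.9
grasp_force: 59.3
```

Emit:
step_arm(
  motion=[
    {"slide":[0,0,3],"dr":[0,0,0],"jaw":10},
    {"slide":[0,0,7],"dr":[0,0,0],"jaw":10},
    {"slide":[0,0,11],"dr":[0,0,0],"jaw":10},
    {"slide":[0,0,15],"dr":[0,0,0],"jaw":10},
    {"slide":[0,0,19],"dr":[0,0,0],"jaw":10},
    {"slide":[0,0,22],"dr":[0,0,0],"jaw":10},
    {"slide":[0,0,24],"dr":[0,0,0],"jaw":10},
    {"slide":[0,0,24],"dr":[0,0,0],"jaw":10},
  ],
)

```text
clock: 12.35
position: [576.2, 182.8, 137.5]
ee_rot: [-0.008, 1.0, -0.0, -0.001]
contact_force: [-7.4, 0.9, 1.2]
gripper_width: 21.3
grasp_force: 59.7
```

Emit:
step_arm(
  motion=[
    {"slide":[-1,0,1],"dr":[0,0,0],"jaw":10},
    {"slide":[-1,0,2],"dr":[0,0,0],"jaw":10},
    {"slide":[-1,0,3],"dr":[0,0,0],"jaw":10},
    {"slide":[-1,0,4],"dr":[0,0,0],"jaw":10},
    {"slide":[-1,0,5],"dr":[0,0,0],"jaw":10},
    {"slide":[-1,0,6],"dr":[0,0,0],"jaw":10},
    {"slide":[-1,0,7],"dr":[0,0,0],"jaw":10},
    {"slide":[-1,0,8],"dr":[0,0,0],"jaw":10},
  ],
)

```text
clock: 13.35
position: [577.5, 182.9, 130.0]
ee_rot: [-0.008, 1.0, -0.0, -0.0]
contact_force: [-7.9, 1.1, 2.3]
gripper_width: 20.8
grasp_force: 59.8
```

Emit:
step_arm(
  motion=[
    {"slide":[0,0,0.5],"dr":[0,0,0],"jaw":10},
    {"slide":[0,0,1],"dr":[0,0,0],"jaw":10},
    {"slide":[0,0,1.5],"dr":[0,0,0],"jaw":10},
    {"slide":[0,0,2],"dr":[0,0,0],"jaw":10},
    {"slide":[0,0,2.5],"dr":[0,0,0],"jaw":10},
    {"slide":[0,0,3],"dr":[0,0,0],"jaw":10},
    {"slide":[0,0,3.5],"dr":[0,0,0],"jaw":10},
    {"slide":[0,0,4],"dr":[0,0,0],"jaw":10},
  ],
)

```text
clock: 14.35
position: [576.3, 182.1, 123.7]
ee_rot: [-0.008, 1.0, -0.001, -0.003]
contact_force: [-5.1, -1.4, -3.8]
gripper_width: 21.2
grasp_force: 58.8
```

Emit:
step_arm(
  motion=[
    {"slide":[0,0,0],"dr":[0,0,0],"jaw":10},
    {"slide":[0,0,0],"dr":[0,0,0],"jaw":10},
    {"slide":[0,0,0],"dr":[0,0,0],"jaw":10},
    {"slide":[0,0,0],"dr":[0,0,0],"jaw":10},
    {"slide":[0,0,0.5],"dr":[0,0,0],"jaw":10},
    {"slide":[0,0,0.5],"dr":[0,0,0],"jaw":10},
    {"slide":[0,0,0.5],"dr":[0,0,0],"jaw":10},
    {"slide":[0,0,0.5],"dr":[0,0,0],"jaw":10},
  ],
)

```text
clock: 15.35
position: [576.6, 182.2, 123.6]
ee_rot: [-0.008, 1.0, -0.001, -0.002]
contact_force: [-5.3, -1.1, -4.4]
gripper_width: 21.0
grasp_force: 58.9
```

Emit:
step_arm(
  motion=[
    {"slide":[0,0,0.5],"dr":[0,0,0],"jaw":10},
    {"slide":[0,0,1],"dr":[0,0,0],"jaw":10},
    {"slide":[0,0,1.5],"dr":[0,0,0],"jaw":10},
    {"slide":[0,0,1.5],"dr":[0,0,0],"jaw":10},
    {"slide":[0,0,1.5],"dr":[0,0,0],"jaw":10},
    {"slide":[0,0,1.5],"dr":[0,0,0],"jaw":10},
    {"slide":[0,0,1.5],"dr":[0,0,0],"jaw":10},
    {"slide":[0,0,1.5],"dr":[0,0,0],"jaw":10},
  ],
)

```text
clock: 16.35
position: [577.3, 182.3, 123.0]
ee_rot: [-0.008, 1.0, -0.001, -0.001]
contact_force: [-6.3, -1.0, -1.8]
gripper_width: 21.2
grasp_force: 59.3
```

```bash
python3 - <<'E'
from h import *
s=arm.read_state();print(s["position"],s["ee_rot"],s["contact_force"],s["wrist_torque"])
a=optics.get_image("top");b=optics.get_image("side");cv2.imwrite("pics/t4.png",a);cv2.imwrite("pics/s4.png",b)
r=lambda im:cv2.resize(im,(400,300),interpolation=cv2.INTER_CUBIC)
cv2.imwrite("pics/g4.png",np.vstack([np.hstack([r(a[165:270,180:320]),r(b[195:315,170:330])]),np.hstack([r(b[210:255,190:250]),r(b[245:290,255:315])])]))
E
```

```text
[577.29 182.31 122.97] [-0.01  1.   -0.   -0.  ] [-6.28 -0.99 -1.83] [-0.31  1.44 -0.18]
```

View pics/g4.png

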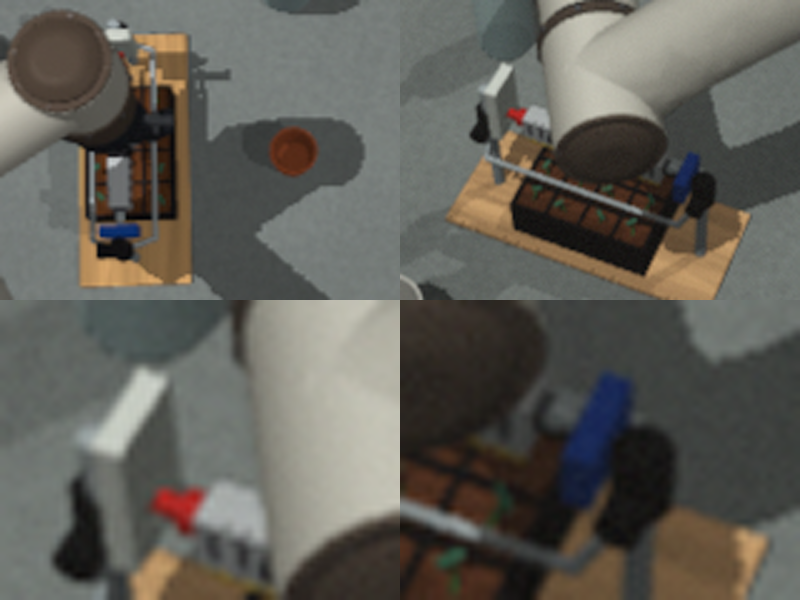

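The picture shows the red pin inside the white cup's plate hole and the lamp level. The steel tip is at the blue cup face, about side (277,262). Now I'll ease it toward the blue cup.

Emit:
step_arm(
  motion=[
    {"slide":[1,0,0],"dr":[0,0,0],"jaw":10},
    {"slide":[2,0,0],"dr":[0,0,0],"jaw":10},
    {"slide":[3,0,0],"dr":[0,0,0],"jaw":10},
    {"slide":[4,0,0],"dr":[0,0,0],"jaw":10},
    {"slide":[5,0,0],"dr":[0,0,0],"jaw":10},
    {"slide":[5.5,0,0],"dr":[0,0,0],"jaw":10},
    {"slide":[6,0,0],"dr":[0,0,0],"jaw":10},
    {"slide":[6,0,0],"dr":[0,0,0],"jaw":10},
  ],
)

```text
clock: 17.45
position: [572.0, 182.7, 123.0]
ee_rot: [-0.008, 1.0, -0.0, -0.0]
contact_force: [-2.3, -4.2, -4.6]
gripper_width: 21.3
grasp_force: 58.9
```

```bash
python3 - <<'E'
from h import *
s=arm.read_state();print(s["contact_force"],s["wrist_torque"])
E
```

```text
[-2.25 -4.24 -4.55] [-1.19  0.65 -0.38]
```

Emit:
step_arm(
  motion=[
    {"slide":[0,-0.5,0.3],"dr":[0,0,0],"jaw":10},
    {"slide":[0,-1,0.6],"dr":[0,0,0],"jaw":10},
    {"slide":[0,-1.5,1],"dr":[0,0,0],"jaw":10},
    {"slide":[0,-1.5,1],"dr":[0,0,0],"jaw":10},
    {"slide":[0,-1.5,1],"dr":[0,0,0],"jaw":10},
    {"slide":[0,-1.5,1],"dr":[0,0,0],"jaw":10},
    {"slide":[0,-1.5,1],"dr":[0,0,0],"jaw":10},
    {"slide":[0,-1.5,1],"dr":[0,0,0],"jaw":10},
  ],
)

```text
clock: 18.45
position: [572.4, 181.9, 122.6]
ee_rot: [-0.009, 1.0, 0.0, 0.0]
contact_force: [-4.3, 0.4, -1.8]
gripper_width: 21.4
grasp_force: 59.4
```

```bash
python3 - <<'E'
from h import *
s=arm.read_state();print(s["contact_force"],s["wrist_torque"])
E
```

```text
[-4.27  0.38 -1.79] [0.04 1.07 0.02]
```

Emit:
step_arm(
  motion=[
    {"slide":[0.5,0,0],"dr":[0,0,0],"jaw":10},
    {"slide":[1,0,0],"dr":[0,0,0],"jaw":10},
    {"slide":[1.5,0,0],"dr":[0,0,0],"jaw":10},
    {"slide":[2,0,0],"dr":[0,0,0],"jaw":10},
    {"slide":[2.5,0,0],"dr":[0,0,0],"jaw":10},
    {"slide":[3,0,0],"dr":[0,0,0],"jaw":10},
    {"slide":[3,0,0],"dr":[0,0,0],"jaw":10},
    {"slide":[3,0,0],"dr":[0,0,0],"jaw":10},
  ],
)

```text
clock: 19.45
position: [569.5, 181.7, 122.4]
ee_rot: [-0.008, 1.0, 0.0, 0.0]
contact_force: [-0.9, 1.2, -2.7]
gripper_width: 21.1
grasp_force: 59.4
```

```bash
python3 - <<'E'
from h import *
s=arm.read_state();print(s["contact_force"],s["wrist_torque"])
E
```

```text
[-0.91  1.21 -2.69] [0.32 0.3  0.1 ]
```

Emit:
step_arm(
  motion=[
    {"slide":[0,0.4,0],"dr":[0,0,0],"jaw":10},
    {"slide":[0,0.4,0.3],"dr":[0,0,0],"jaw":10},
    {"slide":[0.5,0.4,0.3],"dr":[0,0,0],"jaw":10},
    {"slide":[1,0.4,0.3],"dr":[0,0,0],"jaw":10},
    {"slide":[1,0.4,0.3],"dr":[0,0,0],"jaw":10},
    {"slide":[1,0.4,0.3],"dr":[0,0,0],"jaw":10},
    {"slide":[1,0.4,0.3],"dr":[0,0,0],"jaw":10},
    {"slide":[1,0.4,0.3],"dr":[0,0,0],"jaw":10},
  ],
)

```text
clock: 20.45
position: [569.2, 181.8, 122.4]
ee_rot: [-0.009, 1.0, 0.0, 0.001]
contact_force: [4.5, -2.1, -2.8]
gripper_width: 21.2
grasp_force: 59.2
```

```bash
python3 - <<'E'
from h import *
s=arm.read_state();print(s["contact_force"],s["wrist_torque"])
E
```

```text
[ 4.5  -2.09 -2.83] [-0.7  -1.28  0.13]
```

Emit:
step_arm(
  motion=[
    {"slide":[-0.8,-0.3,0],"dr":[0,0,0],"jaw":10},
    {"slide":[-0.8,-0.3,0],"dr":[0,0,0],"jaw":10},
    {"slide":[-0.8,-0.3,0.5],"dr":[0,0,0],"jaw":10},
    {"slide":[-0.8,-0.3,1],"dr":[0,0,0],"jaw":10},
    {"slide":[-0.8,-0.3,1],"dr":[0,0,0],"jaw":10},
    {"slide":[-0.8,-0.3,1],"dr":[0,0,0],"jaw":10},
    {"slide":[-0.8,-0.3,1],"dr":[0,0,0],"jaw":10},
    {"slide":[-0.8,-0.3,1],"dr":[0,0,0],"jaw":10},
  ],
)

```text
clock: 21.45
position: [569.2, 181.8, 121.3]
ee_rot: [-0.008, 1.0, 0.0, 0.0]
contact_force: [2.7, -0.3, 2.9]
gripper_width: 21.2
grasp_force: 60.0
```

```bash
python3 - <<'E'
from h import *
s=arm.read_state();print(s["contact_force"],s["wrist_torque"])
E
```

```text
[ 2.69 -0.27  2.87] [-0.07 -0.58  0.03]
```

Emit:
step_arm(
  motion=[
    {"slide":[-0.5,0,-0.4],"dr":[0,0,0],"jaw":10},
    {"slide":[-0.5,0,-0.4],"dr":[0,0,0],"jaw":10},
    {"slide":[-0.5,0,-0.4],"dr":[0,0,0],"jaw":10},
    {"slide":[-0.5,0,-0.4],"dr":[0,0,0],"jaw":10},
    {"slide":[-0.5,0,-0.4],"dr":[0,0,0],"jaw":10},
    {"slide":[-0.5,0,-0.4],"dr":[0,0,0],"jaw":10},
    {"slide":[-0.5,0,-0.4],"dr":[0,0,0],"jaw":10},
    {"slide":[-0.5,0,-0.4],"dr":[0,0,0],"jaw":10},
  ],
)

```text
clock: 22.45
position: [569.3, 181.7, 121.3]
ee_rot: [-0.008, 1.0, 0.0, -0.0]
contact_force: [2.1, 1.9, 1.2]
gripper_width: 21.2
grasp_force: 59.8
```

```bash
python3 - <<'E'
from h import *
s=arm.read_state();print(s["contact_force"],s["wrist_torque"])
a=optics.get_image("top");b=optics.get_image("side")
r=lambda im:cv2.resize(im,(400,300),interpolation=cv2.INTER_CUBIC)
cv2.imwrite("pics/g5.png",np.vstack([np.hstack([r(a[165:195,205:245]),r(b[210:255,190:250])]),np.hstack([r(a[230:260,205:245]),r(b[245:290,255:315])])]))
E
```

```text
[2.12 1.93 1.22] [ 0.59 -0.47  0.03]
```

View pics/g5.png

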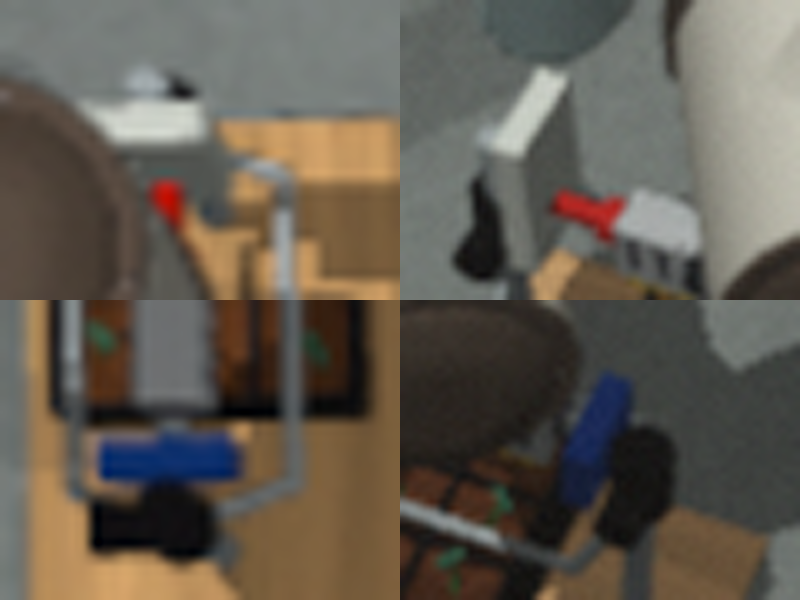

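The picture shows the red pin in the white recess and the steel pin entering the blue cup at mid-width, at about top (222,242). Now I'll ease the residual load, then release slowly.

Emit:
step_arm(
  motion=[
    {"slide":[-0.3,0.2,0],"dr":[0,0,0],"jaw":10},
    {"slide":[-0.3,0.2,-0.2],"dr":[0,0,0],"jaw":10},
    {"slide":[-0.3,0.2,-0.2],"dr":[0,0,0],"jaw":24},
    {"slide":[-0.3,0.2,-0.2],"dr":[0,0,0],"jaw":30},
    {"slide":[-0.3,0.2,-0.2],"dr":[0,0,0],"jaw":38},
    {"slide":[-0.3,0.2,-0.2],"dr":[0,0,0],"jaw":46},
    {"slide":[-0.3,0.2,-0.2],"dr":[0,0,0],"jaw":50},
    {"slide":[-0.3,0.2,-0.2],"dr":[0,0,0],"jaw":50},
  ],
)

```text
clock: 23.55
position: [569.6, 181.8, 121.6]
ee_rot: [-0.008, 1.0, -0.0, -0.0]
contact_force: [-0.0, 0.6, -0.4]
gripper_width: 49.9
grasp_force: 0.0
```

Emit:
step_arm(
  motion=[
    {"slide":[0,0,-2],"dr":[0,0,0],"jaw":50},
    {"slide":[0,0,-10],"dr":[0,0,0],"jaw":50},
    {"slide":[0,0,-25],"dr":[0,0,0],"jaw":50},
    {"slide":[0,0,-50],"dr":[0,0,0],"jaw":50},
    {"slide":[0,0,-85],"dr":[0,0,0],"jaw":50},
    {"slide":[0,0,-120],"dr":[0,0,0],"jaw":50},
    {"slide":[0,0,-150],"dr":[0,0,0],"jaw":50},
    {"slide":[0,0,-160],"dr":[0,0,0],"jaw":50},
  ],
)

```text
clock: 24.55
position: [570.4, 182.1, 285.0]
ee_rot: [-0.008, 1.0, 0.001, 0.002]
contact_force: [-0.4, -0.3, 0.2]
gripper_width: 50.1
grasp_force: 0.0
```

Emit:
step_arm(
  motion=[
    {"slide":[0,-30,0],"dr":[0,0,0],"jaw":50},
    {"slide":[0,-80,0],"dr":[0,0,0],"jaw":50},
    {"slide":[0,-130,0],"dr":[0,0,0],"jaw":50},
    {"slide":[0,-180,0],"dr":[0,0,0],"jaw":50},
    {"slide":[0,-230,0],"dr":[0,0,0],"jaw":50},
    {"slide":[0,-270,0],"dr":[0,0,0],"jaw":50},
    {"slide":[0,-290,0],"dr":[0,0,0],"jaw":50},
    {"slide":[0,-300,0],"dr":[0,0,0],"jaw":50},
  ],
)

```text
clock: 25.55
position: [574.5, -118.8, 281.1]
ee_rot: [-0.008, 1.0, 0.0, -0.0]
contact_force: [-1.1, -0.0, -0.7]
gripper_width: 50.0
grasp_force: 0.0
```

```bash
python3 - <<'E'
from h import *
a=optics.get_image("top");b=optics.get_image("side");cv2.imwrite("pics/t6.png",a);cv2.imwrite("pics/s6.png",b)
r=lambda im:cv2.resize(im,(400,300),interpolation=cv2.INTER_CUBIC)
cv2.imwrite("pics/g6.png",np.vstack([np.hstack([r(a[165:273,170:314]),r(b[210:318,185:329])]),np.hstack([r(b[210:255,190:250]),r(b[245:290,255:315])])]))
E
```

```text
(no output)
```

View pics/g6.png

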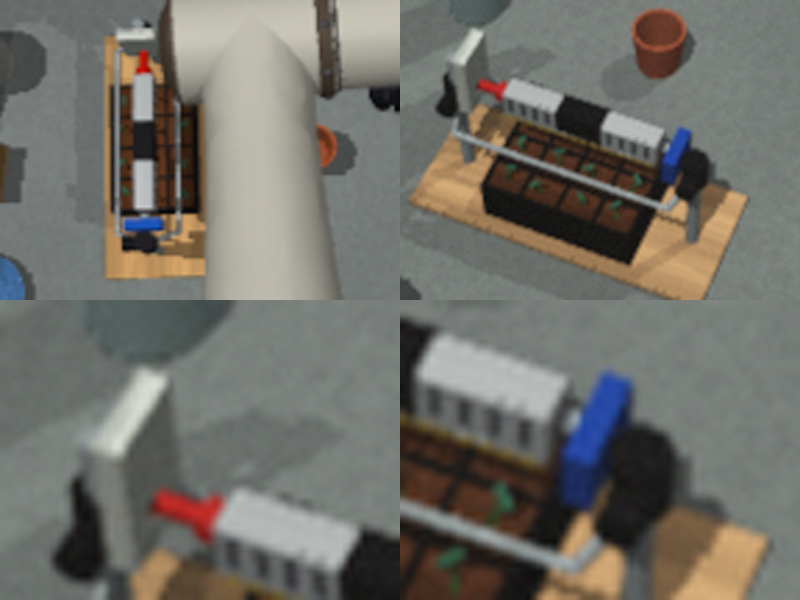

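The lamp hangs level and upright between both cups, with the red pin in the white cup and the steel pin in the blue cup. One numeric check before handing in.

```bash
python3 - <<'E'
from h import *
S=cv2.imread("pics/s6.png");T=cv2.imread("pics/t6.png")
# top-face points, z = mid+12 ~150: housing ends & black ends on the top face centre line (from the pictures)
for n,im,b in(("top",T,(214,200,230,226)),):
    p=big(mask(im,(0,0,0),(180,255,55),b));print(cv2.minAreaRect(p.astype(np.float32)),onz(n,p.mean(0),150))
m=mask(T,(0,150,80),(6,255,255),(210,170,232,200));ys,xs=np.nonzero(m);print("red top",ys.min(),ys.max(),onz("top",(xs.mean(),ys.max()+.5),138),onz("top",(xs.mean(),ys.min()-.5),138))
E
```

```text
((222.4278564453125, 215.41238403320312), (13.301034927368164, 13.808708190917969), 23.96249008178711) [565.05 179.6  150.  ]
red top 183 190 [646.34 184.5  138.  ] [671.81 184.94 138.  ]
```

```bash
python3 -c "
from bench import arm
print(arm.job_done())"
```

```text
the job is handed in; nothing more can be done
None
```

The grow-lamp bar is mounted level over the seed tray, red pin in the tall white cup and steel pin in the low blue cup; the arm let go and moved clear, and I handed the job in at about 26 s (contact forces and final pictures fit both pins fully home, but no verdict came back).

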